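# Unscrew the cap of the square sample jar

## Robot

A 6-joint arm with a two-finger parallel gripper is mounted at the origin on a cart in front of the work surface, level with it; the furniture and walls round the work are solid. World frame = base frame: x ahead of the robot, y to its left, z up, the work surface at z = 0. Lengths are in m, angles in degrees, forces in N, time in s.
With the tool pointing down it reaches from about 0.35 to 0.975 m from the base axis. Payload 7.1 kg.
Tool frame: the origin (TCP) lies at the very end of the fingers, on their centre line; the grasp point (between the pads) lies 19 mm behind it; z points along the fingers, y is the line along which they close (so a half turn about z gives the same grasp; the last joint's range is limited). The gripper opens to 88 mm and grips with 3 to 60 N. Pads are 20 mm wide; open, the fingers measure 115 mm over their backs; the gripper's body (75 mm by 178 mm) begins 61 mm behind the grasp point.
Start: joints at [-73.453, 24.242, 93.386, -0, 62.372, -1.089], TCP at [0.189, -0.596, 0.185] pointing down, gripper open.
Joint ranges: [-172.04, 172.04], [-51.8, 120.97], [4.93, 147.93], [-75.15, 255.16], [6.16, 154.13], [-145.62, 145.62]. Speed limits (degrees/s): [136.94, 136.94, 172.46, 180, 180, 180].

## Interface

Orientations are given as [roll, pitch, yaw] about the fixed x, y, z axes, in that order (R = Rz(yaw) Ry(pitch) Rx(roll)).
In Python, from rig import status, cams, ticket, finder gives the robot as it stands. The module is installed in compiled form; this text tells all that it offers.
- The arm moves only by the tool servo_tool, never from a script. Its argument "plan" is a list of rows, each an object of numbers: "tx", "ty", "tz": the shift along the world's x, y, z in mm; "twist": the turn about the world's z in degrees. In form: [{"tx": .., "ty": .., "tz": .., "twist": ..}, ...]. A call has 1 to 12 rows; each row shifts and turns the commanded pose from where the row before left it; what a row does not reach is not made up. A row lasts 1/12 s, in which the tool goes at most 41.7 mm and 7.16 degrees, less where a joint would pass 70% of its speed; a pose out of reach is approached as far as the arm can. A call is refused whole if a number of a shift passes 41.7 or a number of a turn 7.16, either way. A call with a gripper value outside its range is refused whole. "hand" is the gripper command: -1 is shut, 1 is fully open, values between are in proportion, set as the call begins (left out, the last holds). The fingers move at their own pace and stop on an object; "newtons" is the grip in N (left out, the last holds). Time passes only in rows, so rows that do not move let the fingers close. It gives the time, the measured TCP pose, the force, the opening and the grip force at its end, in the units of the state.
- status.read_state(): the state, without advancing time (a new reading comes with each control period).
- cams.grab_frame(name): name is "side" or "top" or "wrist"; returns the picture (384x512x3 uint8, red, green, blue); there is no depth.
- cams.calibration(name): a dict with "fovy" (degrees; the focal length in pixels is half the picture's height over the tangent of half this angle, whatever the lens; pixels are square), "cx", "cy" (the principal point, pixels), "dist_coeffs" ([k1, k2, p1, p2, k3] as OpenCV has them; the pictures are not rectified), "T" (4x4, takes a point from camera to world coordinates). Camera axes: x right, y down, z forward; pixel columns grow to the right and rows downward; lengths in m; the calibration is good to about 2 mm. A picture is of the moment at which its call begins: read the wrist's pose just before it. calibration takes no time and is no camera call; for the wrist camera it gives the pose at the moment of the call.
- ticket.sign_off(): hands the job in; it is judged then, once.
Trained networks look in the newest picture that a camera, given by its name, has taken for a name from the list of things; names that differ only in an ending like _2 or _b are one class to them, and where a whole thing is asked for, a point or a joint stands for the part that bears it (a point fixed in the world has none). Each returns a list of dicts, best first, with "p" (0 to 1); they miss things now and then, are a little off and sometimes report something else, mostly with a low value. They report only what shows in the picture. A call takes as long as a camera call.
- finder.search_frame(camera, target): "at" ([x, y, z] in m, in world coordinates, good to about 4 mm: the middle of the surface that is visible of it).
- finder.mark_of(camera, target): "at" ([x, y, z] in m, in world coordinates, good to about 4 mm: a listed point, or the origin of a listed thing).
The state is a dict: "t": time; "joint_pos": joint angles; "dq": joint speeds; "joint_efforts": joint torques, N m; "ee_pos": TCP position; "tcp_rot": TCP orientation; "force": force on the tool from outside, world axes, zero at the start; "moment": the same for the moment, N m; "opening": opening from 0.0 (shut) to 1.0 (fully open); "finger_force": force on a finger pad.
Only numpy, scipy, OpenCV 4.12 (cv2) and the standard library are available. Lean on these libraries where they do the work, as an engineer would, in place of code of your own. Each camera call takes 0.05 s, during which the arm holds its last target. There are 200 camera calls.

## Task

Open the square sample jar: stand it in the square pocket of the jar holder so that it cannot turn, let go of it, then unscrew its cap anticlockwise with repeated short twists, taking a fresh grip each time, until it lifts free. Lay the cap flat, top up, in the shallow metal tray and leave the jar standing fully down in its holder. Keep the jar upright and do not disturb the other things on the worktop.

Things in the scene. Friction and masses are not known exactly. Their poses are not given: they have to be found in the camera images.
- jar: Loose white plastic jar, 0.3 kg, with a hollow square body 60 x 60 mm and 46 mm high, and a round threaded neck (radius 18 mm, 21.3 mm over the thread) from 46 to 64 mm height. Origin: centre of the underside; z up, x and y square to the side walls, so a quarter turn looks the same. With the cap on it is 71 mm high.
- cap: Loose grey ribbed round screw cap on the jar, 52 mm across, 23 mm high, 0.045 kg, closed flat top, open below. Origin: centre of its underside; z up through its top. Screwed home (as at the start) its origin lies on the jar's axis 48 mm above the jar's origin, 2 mm above the square shoulder, its x along the jar's x.
- holder: Fixed aluminium jar holder, plate 100 x 100 x 6 mm with four low walls round a square pocket 64 x 64 mm; the walls are 10 mm thick and their tops are 18 mm above the worktop. Origin: centre of the underside; x and y square to the pocket walls.
- holder_seat (a point): Centre of the pocket floor of the holder, 6 mm above the worktop: here the jar's origin comes when the jar is fully down. Axes as the holder's; any of the four quarter turns of the jar fits.
- tray: Fixed shallow steel tray, 150 x 150 mm outside, lip 8 mm high, walls 3 mm. Origin: centre of the underside; x and y along its sides.
- tray_in (a point): Centre of the tray's inner floor, 3 mm above the worktop.
- cup: Bystander: white specimen cup with a round lid, 53 mm across, 62 mm high. Origin: centre of the underside.
- tape: Bystander: roll of tape lying flat, 86 mm across, 18 mm high. Origin: centre of the underside.
- clock: Bystander: flat lab timer, 58 x 62 x 15 mm. Origin: centre of the underside.
- pen: Bystander: black marker pen lying down, 137 mm long along its y, 14 mm thick. Origin: centre of the underside.
- jar_thread (a point): Centre of the jar's mouth, 64 mm up. Thread: right-hand, unscrews anticlockwise seen from above; tight at first, then loose. It pushes the cap up 12 mm a turn with 2 mm play: A degrees from home the cap stands max(0, 12A/360 - 2) to 12A/360 mm above home; let go, it rests at the lower. From 255 to 400 degrees it lifts straight off; past 420 it drops into the thread again.

How it is judged (in metres and radians):
On the way, in this order (a step that is already met when the one before it is completed fails the run):
1. the jar stands fully down in the holder, let go, with its cap still screwed home (horizontal distance between jar and holder_seat below 0.006 m and z of jar in the frame of holder_seat below 0.003 m and angle between jar's own z axis and vertical below 0.06 rad and contact force between the fingers and jar below 0.3 N and z of cap in the frame of jar below 0.049 m and horizontal distance between cap and jar below 0.004 m), for 0.1 s.
2. the cap is part-way unscrewed, 1.5 to 6 mm above home and straight on the thread, and let go for a fresh grip, with the jar still down in the holder (z of cap in the frame of jar between 0.0495 and 0.054 m and horizontal distance between cap and jar below 0.004 m and angle between cap's own z axis and vertical below 0.12 rad and z of jar in the frame of holder_seat below 0.004 m and horizontal distance between jar and holder_seat below 0.006 m and contact force between the fingers and cap below 0.3 N), for 0.1 s.
3. the cap is lifted clear of the neck, with the jar still down in the holder (z of cap in the frame of jar above 0.066 m and z of jar in the frame of holder_seat below 0.004 m and horizontal distance between jar and holder_seat below 0.006 m).
At the end, for the whole second after the job is handed in: The jar stands upright (0.06 rad) and fully down in the holder (6 mm sideways, 3 mm in height); the cap lies flat, top up (0.06 rad), on the tray's floor (3 mm in height, its centre within 50 mm of the tray's centre along each side); both at rest (horizontal distance between jar and holder_seat below 0.006 m and z of jar in the frame of holder_seat below 0.003 m and angle between each of jar, cap's own z axis and vertical below 0.06 rad and x of cap in the frame of tray_in between -0.05 and 0.05 m and y of cap in the frame of tray_in between -0.05 and 0.05 m and z of cap in the frame of tray_in below 0.003 m and linear speed of each of cap, jar below 0.01 m/s); the robot touches nothing.
It fails at once if the jar is tipped by more than 0.35 rad (angle between jar's own z axis and vertical above 0.35 rad).
It fails at once if a bystander (cup, tape, timer or pen) is shifted by more than 30 mm (distance of any of cup, tape, clock, pen from where it was at the start of the episode above 0.03 m).
It also fails if it takes over 72 s, if anything falls off the work surface, if the arm or the gripper's body presses on something with over 40 N, if the wrist force passes 120 N, or if a joint passes its speed limit or range.

## Working session

There is one attempt and no reset: what is moved stays moved. The work goes in short steps, Python scripts to look and compute and a tool call to move; the robot and the scene stay as the last step left them, time stands still between calls to the robot, and variables do not carry over. Pictures are saved under pics/ and viewed, at most 10 in all, crops included, and the job is handed in when it is done.

Besides the shell and the picture viewer there is one more tool, called after "Request:" by a JSON object that holds its "fn" and its "kwargs". servo_tool: Moves the arm, as the interface text tells. Its arguments: {"type":"object","properties":{"plan":{"type":"array","items":{"type":"object","properties":{"tx":{"type":"number"},"ty":{"type":"number"},"tz":{"type":"number"},"twist":{"type":"number"}}}},"hand":{"type":"number"},"newtons":{"type":"number"}},"required":["plan"]}

```bash
mkdir -p pics; cat > h.py <<'E'
import numpy as np, cv2
from rig import status, cams, ticket, finder
def save(n,f):
    im=cams.grab_frame(n); cv2.imwrite('pics/'+f,im[:,:,::-1]); return im
def px2w(n,uv,z,c=None):
    c=c or cams.calibration(n); f=192/np.tan(np.radians(c['fovy'])/2)
    K=np.array([[f,0,c['cx']],[0,f,c['cy']],[0,0,1.]])
    p=cv2.undistortPoints(np.array(uv,float).reshape(-1,1,2),K,np.array(c['dist_coeffs'])).reshape(-1,2)
    T=np.array(c['T']); d=np.c_[p,np.ones(len(p))]@T[:3,:3].T; o=T[:3,3]
    return o+d*((z-o[2])/d[:,2])[:,None]
E
python3 - <<'E'
from h import *
a=save('top','top.png'); 
for t in ['jar','cap','holder','tray','cup','tape','clock','pen']:
    print(t,[(np.round(d['at'],3),round(d['p'],2)) for d in finder.mark_of('top',t)[:2]])
b=save('side','side.png')
for t in ['jar','cap','holder','tray']:
    print(t,[(np.round(d['at'],3),round(d['p'],2)) for d in finder.mark_of('side',t)[:2]])
cv2.imwrite('pics/both.png',cv2.resize(np.vstack([a,b])[:,:,::-1],None,fx=.78,fy=.78))
print(status.read_state())
E
```

```text
jar [(array([ 0.582,  0.034, -0.001]), 0.75)]
cap [(array([0.583, 0.035, 0.051]), 0.92)]
holder [(array([ 0.476,  0.212, -0.001]), 0.83)]
tray [(array([ 0.512, -0.219, -0.004]), 0.57), (array([ 0.727, -0.198, -0.003]), 0.46)]
cup [(array([ 0.722,  0.148, -0.003]), 0.97)]
tape [(array([ 0.366,  0.125, -0.001]), 0.69)]
clock [(array([ 0.358, -0.117,  0.004]), 0.68), (array([0.585, 0.038, 0.063]), 0.47)]
pen [(array([ 0.726, -0.201, -0.002]), 0.54)]
jar [(array([ 0.584,  0.038, -0.001]), 0.94)]
cap [(array([0.581, 0.036, 0.05 ]), 0.78)]
holder [(array([ 0.478,  0.215, -0.   ]), 0.97)]
tray [(array([ 0.508, -0.221, -0.001]), 0.67), (array([0.721, 0.147, 0.003]), 0.49)]
{'t': 0.7, 'joint_pos': array([-7.34527293e+01,  2.42411329e+01,  9.33859079e+01, -1.67977420e-03,
        6.23712705e+01, -1.08960468e+00]), 'dq': array([ 0.05052569, -0.02556028, -0.03028359,  0.13189259, -0.07002723,
        0.03684329]), 'joint_efforts': array([ 1.50464024e-03, -5.44412220e+01, -2.74001527e+01,  6.44736481e-02,
        1.66346115e-02, -3.17408499e-06]), 'ee_pos': array([ 0.18936907, -0.59561665,  0.18538614]), 'tcp_rot': array([1.79998340e+02, 1.52009739e-03, 1.76376543e+01]), 'force': array([-0.2159249 ,  0.34640738, -0.53425128]), 'moment': array([ 0.00969965, -0.01311261, -0.02531883]), 'finger_force': 0.0, 'opening': 1.0002624229713322}
```

View pics/top.png

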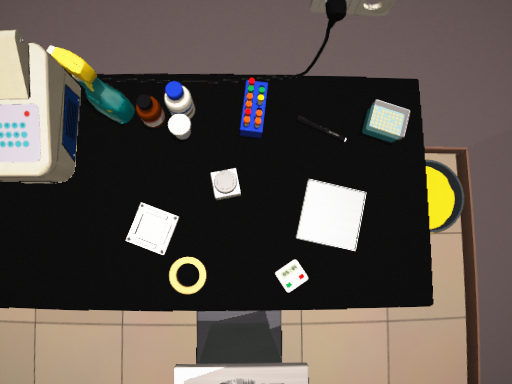

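View pics/side.png

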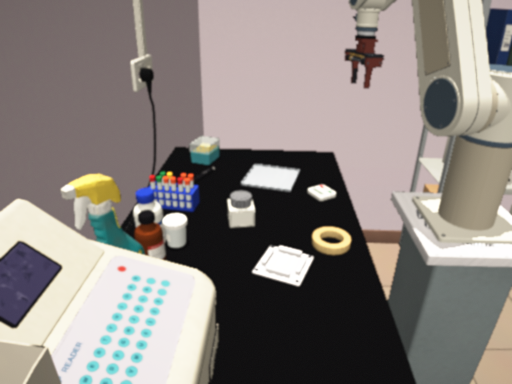

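The overhead view shows the jar at (226,183), holder (153,229), tray (332,215), tape (187,275), timer (292,275), pen (322,128) and cup (180,127). The side view agrees. I'll get the orientations next.

```bash
python3 - <<'E'
from h import *
im=cv2.imread('pics/top.png'); g=im.max(2)
for n,(u,v),z in [('jar',(226,183),.046),('holder',(153,229),.012),('tray',(332,215),.006)]:
    r=45 if n!='jar' else 24
    m=np.zeros_like(g); m[v-r:v+r,u-r:u+r]=(g[v-r:v+r,u-r:u+r]>90)
    cs,_=cv2.findContours(m,cv2.RETR_EXTERNAL,cv2.CHAIN_APPROX_NONE)
    c=min((c for c in cs if cv2.contourArea(c)>300),key=lambda c:abs(c.mean((0,1))-[u,v]).sum())
    w=px2w('top',c.reshape(-1,2),z)[:,:2]
    print(n,cv2.minAreaRect((w*1000).astype(np.float32)))
E
```

```text
jar ((579.6428833007812, 36.11762237548828), (66.38355255126953, 62.442501068115234), 11.19823932647705)
holder ((475.91607666015625, 212.32867431640625), (101.88590240478516, 100.6363525390625), 69.46395874023438)
tray ((509.1026611328125, -223.92276000976562), (152.42210388183594, 152.7050323486328), 76.95907592773438)
```

Request:
{"fn": "servo_tool", "kwargs": {"plan": [{"tx":21,"ty":35},{"tx":21,"ty":35},{"tx":21,"ty":35},{"tx":21,"ty":35},{"tx":21,"ty":35},{"tx":21,"ty":35},{"tx":21,"ty":35},{"tx":21,"ty":35},{"tx":21,"ty":35},{"tx":21,"ty":35},{"tx":21,"ty":35},{"tx":21,"ty":35}], "hand": 1}}

```text
$.plan[0]: bad value
```

Request:
{"fn": "servo_tool", "kwargs": {"plan": [{"tx":21,"ty":35,"tz":0,"twist":0},{"tx":21,"ty":35,"tz":0,"twist":0},{"tx":21,"ty":35,"tz":0,"twist":0},{"tx":21,"ty":35,"tz":0,"twist":0},{"tx":21,"ty":35,"tz":0,"twist":0},{"tx":21,"ty":35,"tz":0,"twist":0},{"tx":21,"ty":35,"tz":0,"twist":0},{"tx":21,"ty":35,"tz":0,"twist":0},{"tx":21,"ty":35,"tz":0,"twist":0},{"tx":21,"ty":35,"tz":0,"twist":0},{"tx":21,"ty":35,"tz":0,"twist":0},{"tx":21,"ty":35,"tz":0,"twist":0}], "hand": 1}}

```text
t: 1.7
ee_pos: [0.4422, -0.1738, 0.1857]
tcp_rot: [180.0, -0.0, 17.6]
force: [1.3, -0.9, -1.2]
opening: 1.001
finger_force: 0.0
```

Request:
{"fn": "servo_tool", "kwargs": {"plan": [{"tx":20,"ty":30,"tz":10,"twist":0},{"tx":20,"ty":30,"tz":10,"twist":0},{"tx":20,"ty":30,"tz":10,"twist":0},{"tx":20,"ty":30,"tz":10,"twist":0},{"tx":20,"ty":30,"tz":10,"twist":0},{"tx":20,"ty":30,"tz":10,"twist":0},{"tx":18,"ty":30,"tz":5,"twist":-6},{"tx":0,"ty":0,"tz":0,"twist":0},{"tx":0,"ty":0,"tz":0,"twist":0}]}}

```text
t: 2.45
ee_pos: [0.5799, 0.0358, 0.2504]
tcp_rot: [180.0, -0.0, 11.8]
force: [-0.8, -1.1, -0.6]
opening: 0.999
finger_force: 0.0
```

```bash
python3 - <<'E'
from h import *
c=cams.calibration('wrist'); print(c)
a=save('wrist','w1.png')
for t in ['jar','cap']:
    print(t,[(np.round(d['at'],4),round(d['p'],2)) for d in finder.mark_of('wrist',t)[:2]])
np.save('w1.npy',np.array(c['T']))
E
```

```text
{'fovy': 58.167474343025845, 'cx': 261.7319871489783, 'cy': 184.45165419898268, 'dist_coeffs': array([-0.02408997,  0.        ,  0.        ,  0.        ,  0.        ]), 'T': array([[ 0.20566299, -0.94410802, -0.25760975,  0.64930109],
       [-0.97862219, -0.1987204 , -0.05299816,  0.0506963 ],
       [-0.00115632,  0.26300238, -0.96479449,  0.44975376],
       [ 0.        ,  0.        ,  0.        ,  1.        ]])}
jar [(array([5.802e-01, 3.730e-02, 3.000e-04]), 0.6)]
cap [(array([0.5863, 0.0419, 0.0491]), 0.86)]
```

View pics/w1.png

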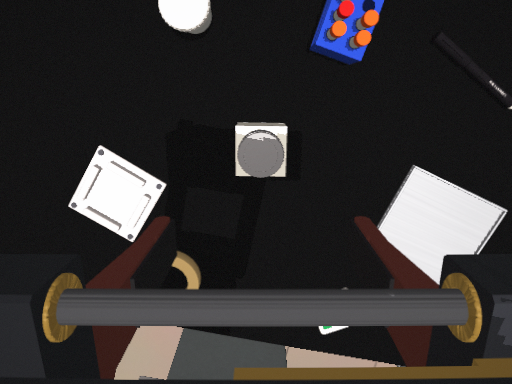

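The wrist view shows the jar square to the gripper at (261,151), the holder at (117,193) and the tray at (440,225). I'll refine the jar and holder poses from it.

```bash
python3 - <<'E'
from h import *
c=cams.calibration('wrist'); im=cv2.imread('pics/w1.png'); g=im.max(2)
def cont(u,v,r,t):
    m=np.zeros_like(g); m[v-r:v+r,u-r:u+r]=(g[v-r:v+r,u-r:u+r]>t)
    cs,_=cv2.findContours(m,cv2.RETR_EXTERNAL,cv2.CHAIN_APPROX_NONE)
    return max(cs,key=cv2.contourArea).reshape(-1,2)
k=cont(261,151,40,60); w=px2w('wrist',k,.046,c)*1000
print('jar bbox px',k.min(0),k.max(0))
def line(sel,n):
    p=w[sel][:,:2].astype(np.float32); vx,vy,x,y=cv2.fitLine(p,cv2.DIST_HUBER,0,.01,.01).ravel()
    print(n,len(p),round(np.degrees(np.arctan2(vy,vx)),2),x.round(1),y.round(1))
x0,y0=k.min(0);x1,y1=k.max(0)
line((k[:,0]<x0+4)&(k[:,1]>y0+18)&(k[:,1]<y1-5),'left');line((k[:,0]>x1-4)&(k[:,1]>y0+18)&(k[:,1]<y1-5),'right');line((k[:,1]>y1-4)&(k[:,0]>x0+5)&(k[:,0]<x1-5),'bottom')
# cap
gs=cv2.circle(np.zeros_like(g),(261,153),26,255,-1)
hsv=im.astype(int); m=((g>60)&(g<150)&(gs>0)).astype(np.uint8)
cs,_=cv2.findContours(m,0,1); q=max(cs,key=cv2.contourArea)
e=cv2.minEnclosingCircle(q); print('cap',e,px2w('wrist',[e[0]],.071,c))
k=cont(117,193,62,90)
for z in (.006,.018): print('holder',z,cv2.minAreaRect((px2w('wrist',k,z,c)[:,:2]*1000).astype(np.float32)))
cv2.imwrite('pics/w1c.png',cv2.resize(im[90:260,50:310],None,fx=3,fy=3,interpolation=cv2.INTER_CUBIC))
print([(np.round(d['at'],4),round(d['p'],2)) for d in finder.mark_of('wrist','holder_seat')[:2]])
E
```

```text
jar bbox px [235 122] [287 177]
left 31 10.53 566.4 64.2
right 31 12.73 579.1 5.1
bottom 41 -78.05 549.9 29.2
cap ((261.0, 154.17391967773438), 24.90748405456543) [[0.58039761 0.03555397 0.071     ]]
holder 0.006 ((474.8067932128906, 213.33590698242188), (100.731201171875, 101.38270568847656), 69.07579803466797)
holder 0.018 ((479.5020446777344, 208.8645782470703), (98.00313568115234, 98.63700866699219), 69.0757827758789)
[(array([0.4808, 0.2169, 0.0069]), 0.8), (array([0.5857, 0.0393, 0.051 ]), 0.71)]
```

View pics/w1c.png

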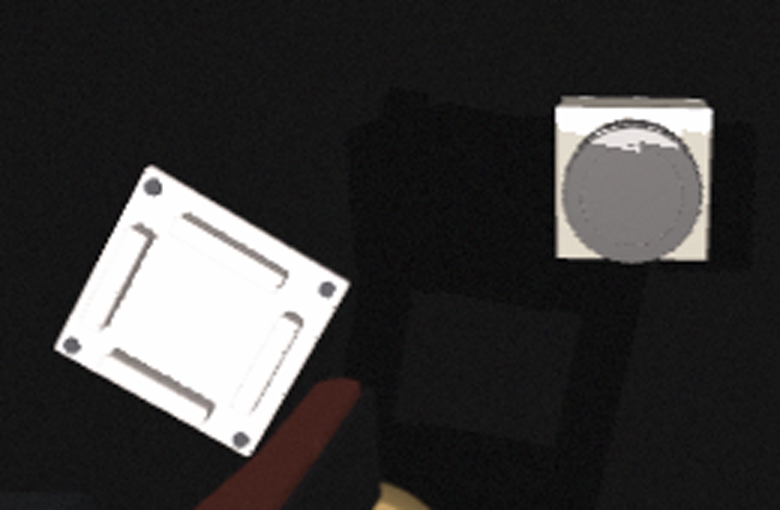

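The crop shows four low walls with open corners on the holder at about (200,310), and the jar at (633,185) aligned with the tool. Jar: centre (0.580, 0.0355), yaw 11.8°. Holder: centre (0.475, 0.213), yaw −20.9°.

Request:
{"fn": "servo_tool", "kwargs": {"plan": [{"tx":0,"ty":0,"tz":-34,"twist":0},{"tx":0,"ty":0,"tz":-34,"twist":0},{"tx":0,"ty":0,"tz":-34,"twist":0},{"tx":0,"ty":0,"tz":-34,"twist":0},{"tx":0,"ty":0,"tz":-34,"twist":0},{"tx":0,"ty":0,"tz":-30,"twist":0},{"tx":0,"ty":0,"tz":-20,"twist":0},{"tx":0,"ty":0,"tz":-12,"twist":0},{"tx":0,"ty":0,"tz":0,"twist":0}]}}

```text
t: 3.4
ee_pos: [0.5771, 0.0333, 0.016]
tcp_rot: [-180.0, 0.3, 11.6]
force: [0.2, -0.6, 0.5]
opening: 1.002
finger_force: 0.0
```

Request:
{"fn": "servo_tool", "kwargs": {"plan": [{"tx":0,"ty":0,"tz":0,"twist":0},{"tx":0,"ty":0,"tz":0,"twist":0},{"tx":0,"ty":0,"tz":0,"twist":0},{"tx":0,"ty":0,"tz":0,"twist":0},{"tx":0,"ty":0,"tz":0,"twist":0},{"tx":0,"ty":0,"tz":0,"twist":0},{"tx":0,"ty":0,"tz":0,"twist":0},{"tx":0,"ty":0,"tz":0,"twist":0}], "hand": -1, "newtons": 25}}

```text
t: 4.07
ee_pos: [0.5799, 0.0349, 0.0192]
tcp_rot: [-180.0, -0.1, 11.6]
force: [-1.1, 2.9, 6.8]
opening: 0.583
finger_force: 25.0
```

```bash
python3 - <<'E'
from h import *
a=cams.grab_frame('wrist');b=cams.grab_frame('side')
cv2.imwrite('pics/g1.png',np.hstack([cv2.resize(a[60:320,120:400],(400,371)),cv2.resize(b[110:240,170:310],(400,371),interpolation=2)])[:,:,::-1])
print(status.read_state())
E
```

```text
{'t': 4.1667, 'joint_pos': array([2.25892166e+00, 3.40019780e+01, 1.04185520e+02, 4.41648748e-02,
       4.17458666e+01, 8.05871427e+01]), 'dq': array([-0.00246727, -0.04834348, -0.04905056,  0.06917163,  0.01964456,
       -0.07779601]), 'joint_efforts': array([-2.14050248e+00, -5.18171597e+01, -1.76399517e+01, -7.03750961e-01,
       -4.21338324e-01, -4.05184343e-03]), 'ee_pos': array([0.57989112, 0.03496188, 0.01919681]), 'tcp_rot': array([-1.79981849e+02, -7.05450781e-02,  1.16388333e+01]), 'force': array([-1.78562525,  3.7931165 ,  7.19200482]), 'moment': array([ 5.56224791e-01,  2.09345277e-01, -4.53191499e-04]), 'finger_force': 25.011403677781345, 'opening': 0.5910534931081459}
```

View pics/g1.png

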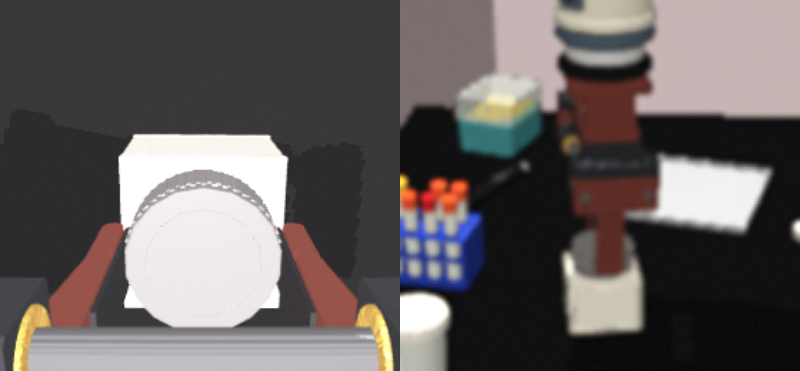

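The left crop shows the fingers on the body's side walls at (120,225) and (285,225), and the jar is square in the grip. Next I lift it and carry it to the holder.

Request:
{"fn": "servo_tool", "kwargs": {"plan": [{"tx":0,"ty":0,"tz":20,"twist":0},{"tx":0,"ty":0,"tz":30,"twist":0},{"tx":-11,"ty":20,"tz":0,"twist":-4},{"tx":-16,"ty":26,"tz":0,"twist":-5},{"tx":-16,"ty":26,"tz":0,"twist":-5},{"tx":-16,"ty":26,"tz":0,"twist":-5},{"tx":-16,"ty":26,"tz":0,"twist":-5},{"tx":-16,"ty":26,"tz":0,"twist":-5},{"tx":-10,"ty":18,"tz":0,"twist":-3.5},{"tx":-4,"ty":10,"tz":0,"twist":0},{"tx":0,"ty":0,"tz":0,"twist":0},{"tx":0,"ty":0,"tz":0,"twist":0}]}}

```text
t: 5.17
ee_pos: [0.4746, 0.2124, 0.0683]
tcp_rot: [180.0, -0.0, -20.7]
force: [-0.1, -0.7, -3.0]
opening: 0.588
finger_force: 25.0
```

```bash
python3 - <<'E'
from h import *
s=status.read_state();print(s['ee_pos'],s['tcp_rot'],s['joint_pos'][5])
a=cams.grab_frame('wrist');c=cams.calibration('wrist')
b=cams.grab_frame('side')
cv2.imwrite('pics/w2.png',a[:,:,::-1])
cv2.imwrite('pics/g2.png',np.hstack([cv2.resize(a[40:340,60:440],(460,363)),cv2.resize(b[170:310,220:350],(337,363),interpolation=2)])[:,:,::-1])
g=a.max(2); print([(np.round(d['at'],4),round(d['p'],2)) for d in finder.mark_of('side','jar')+finder.mark_of('side','cap')])
E
```

```text
[0.47457773 0.21235048 0.06826719] [ 1.79983590e+02 -1.67902381e-02 -2.06790098e+01] 133.51413075892702
[(array([0.4765, 0.212 , 0.0985]), 0.54)]
```

View pics/g2.png

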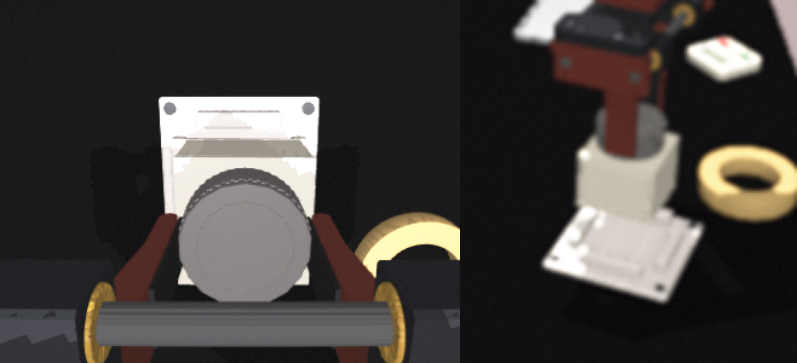

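The left crop shows the jar over the plate and square to it; the plate's far edge runs (160,97)–(320,97). One precise check of the centring follows.

```bash
python3 - <<'E'
from h import *
c=cams.calibration('wrist'); im=cv2.imread('pics/w2.png'); g=im.max(2).astype(int)
th=np.radians(-20.7); R=np.array([[np.cos(th),np.sin(th)],[-np.sin(th),np.cos(th)]])
tcp=np.array([.47458,.21235])
def loc(uv,z): return ((px2w('wrist',uv,z,c)[:,:2]-tcp)@R.T*1000).round(1)
for v in (130,140,150,160,170,180):
    r=np.where(g[v,150:380]>90)[0]+150; print(v,r[0],r[-1],loc([(r[0]-.5,v),(r[-1]+.5,v)],.006).tolist())
for u in (220,240,260,280,300):
    r=np.where(g[90:160,u]>90)[0]+90; print('top',u,loc([(u,r[0]-.5)],.006).tolist())
# jar shoulder low edge, wide rows
for v in (185,190,195,200):
    print(v,g[v,185:335:1][[0]],loc([(185,v)],.1))
E
python3 - <<'E'
import sys; sys.path.insert(0,'.')
E
```

```text
130 191 323 [[42.8, 53.0], [42.5, -47.4]]
140 192 323 [[35.3, 52.6], [35.0, -47.7]]
150 193 322 [[27.6, 52.3], [27.3, -47.2]]
160 193 322 [[19.8, 52.7], [19.5, -47.6]]
170 194 321 [[11.9, 52.4], [11.6, -47.1]]
180 194 321 [[3.9, 52.8], [3.6, -47.5]]
top 220 [[50.6, 30.4]]
top 240 [[50.5, 15.5]]
top 260 [[50.5, 0.5]]
top 280 [[50.4, -14.5]]
top 300 [[50.4, -29.4]]
185 [17] [[25.6 37.9]]
190 [20] [[23. 38.]]
195 [17] [[20.4 38.2]]
200 [21] [[17.7 38.4]]
```

```bash
python3 - <<'E'
from h import *
c=cams.calibration('wrist'); im=cv2.imread('pics/w2.png'); g=im.max(2).astype(int)
th=np.radians(-20.7); R=np.array([[np.cos(th),np.sin(th)],[-np.sin(th),np.cos(th)]]); tcp=np.array([.47458,.21235])
def loc(uv,z): return ((px2w('wrist',uv,z,c)[:,:2]-tcp)@R.T*1000).round(1).tolist()
gs=cv2.GaussianBlur(im.max(2),(3,3),0)
m=((gs>85)&(gs<175)).astype(np.uint8); m[:180]=0;m[288:]=0;m[:,:200]=0;m[:,325:]=0
cs,_=cv2.findContours(m,0,1);q=max(cs,key=cv2.contourArea);print(cv2.boundingRect(q))
x,y,w,h=cv2.boundingRect(q)
print('cap',loc([(x-.5,240),(x+w-.5,240)],.121))
for v in (262,268,274): print(v,g[v,200:218].tolist(),g[v,306:326].tolist())
print('edges z.096 row274',loc([(208,274),(316,274)],.0963))
E
```

```text
(200, 180, 122, 108)
cap [[5.1, 27.9], [4.9, -28.4]]
262 [28, 27, 29, 27, 27, 28, 26, 29, 25, 73, 221, 221, 169, 143, 139, 142, 142, 143] [139, 139, 140, 139, 136, 152, 219, 239, 123, 37, 28, 28, 27, 27, 27, 29, 29, 29, 31, 28]
268 [28, 27, 26, 26, 28, 25, 28, 41, 217, 241, 241, 241, 241, 241, 224, 168, 139, 139] [139, 136, 141, 221, 239, 241, 240, 241, 241, 118, 34, 29, 28, 31, 28, 30, 29, 26, 31, 29]
274 [26, 26, 24, 28, 28, 26, 23, 189, 225, 226, 226, 225, 227, 226, 226, 227, 227, 228] [230, 230, 230, 230, 229, 229, 229, 229, 194, 72, 23, 22, 28, 29, 28, 26, 29, 30, 24, 31]
edges z.096 row274 [[-26.7, 29.2], [-26.8, -30.8]]
```

The jar in hand reads as centred, which shows no camera bias. The plate centre is +2.5 mm in tool y, so I shift (1.5, 1.8) mm and lower.

Request:
{"fn": "servo_tool", "kwargs": {"plan": [{"tx":1.5,"ty":1.8,"tz":0,"twist":0},{"tx":0,"ty":0,"tz":-12,"twist":0},{"tx":0,"ty":0,"tz":-10,"twist":0},{"tx":0,"ty":0,"tz":-6,"twist":0},{"tx":0,"ty":0,"tz":-6,"twist":0},{"tx":0,"ty":0,"tz":-3,"twist":0},{"tx":0,"ty":0,"tz":-2,"twist":0},{"tx":0,"ty":0,"tz":0,"twist":0},{"tx":0,"ty":0,"tz":0,"twist":0}]}}

```text
t: 6.12
ee_pos: [0.4737, 0.2147, 0.0303]
tcp_rot: [179.9, 0.2, -20.9]
force: [-12.3, 4.6, 19.3]
opening: 0.586
finger_force: 25.0
```

Request:
{"fn": "servo_tool", "kwargs": {"plan": [{"tx":-2.4,"ty":0.9,"tz":2,"twist":0},{"tx":0,"ty":0,"tz":0,"twist":0},{"tx":0,"ty":0,"tz":-3,"twist":0},{"tx":0,"ty":0,"tz":0,"twist":0},{"tx":0,"ty":0,"tz":0,"twist":0}]}}

```text
t: 6.53
ee_pos: [0.4727, 0.2156, 0.0288]
tcp_rot: [180.0, 0.1, -20.9]
force: [-7.4, 4.4, 12.6]
opening: 0.585
finger_force: 25.0
```

Request:
{"fn": "servo_tool", "kwargs": {"plan": [{"tx":-1.8,"ty":0.7,"tz":0,"twist":0},{"tx":0,"ty":0,"tz":-1,"twist":0},{"tx":0,"ty":0,"tz":-1,"twist":0},{"tx":0,"ty":0,"tz":0,"twist":0},{"tx":0,"ty":0,"tz":0,"twist":0}]}}

```text
t: 6.95
ee_pos: [0.4709, 0.2163, 0.0268]
tcp_rot: [180.0, 0.1, -20.9]
force: [-8.7, 3.7, 13.5]
opening: 0.587
finger_force: 25.0
```

```bash
python3 - <<'E'
from h import *
a=cams.grab_frame('wrist')
b=cams.grab_frame('side')
cv2.imwrite('pics/w3.png',a[:,:,::-1])
cv2.imwrite('pics/g3.png',np.hstack([cv2.resize(a[100:320,130:390],(425,360),interpolation=2),cv2.resize(b[190:300,240:350],(360,360),interpolation=2)])[:,:,::-1])
c=cams.calibration('wrist'); g=a.max(2).astype(int); s=status.read_state(); tcp=s['ee_pos'][:2]
th=np.radians(s['tcp_rot'][2]); R=np.array([[np.cos(th),np.sin(th)],[-np.sin(th),np.cos(th)]])
def loc(uv,z): return ((px2w('wrist',uv,z,c)[:,:2]-tcp)@R.T*1000).round(1).tolist()
for v in (160,170): 
    r=np.where(g[v,150:380]>90)[0]+150; print(v,loc([(r[0]-.5,v),(r[-1]+.5,v)],.006))
for u in (230,260,290):
    r=np.where(g[60:200,u]>90)[0]+60; print('top',u,r[0],loc([(u,r[0]-.5)],.006))
E
```

```text
160 [[27.1, 50.8], [27.2, -48.5]]
170 [[20.5, 51.2], [20.6, -48.9]]
top 230 117 [[55.0, 20.0]]
top 260 117 [[55.0, 1.1]]
top 290 117 [[55.0, -17.7]]
```

View pics/g3.png

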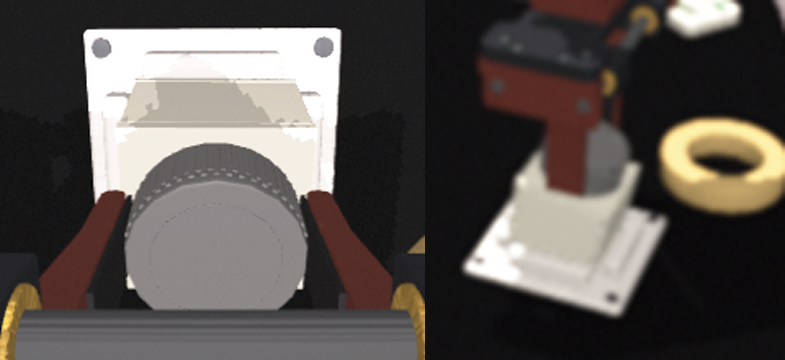

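The left crop shows the jar pitched about 10° about the pad axis, its far shoulder edge at row 125. Its far bottom edge is sitting on the far wall while the near edge is on the floor. I'll slide it about 3.5 mm back so that edge clears, then check.

Request:
{"fn": "servo_tool", "kwargs": {"plan": [{"tx":-1.8,"ty":1,"tz":0,"twist":0},{"tx":-1.8,"ty":1,"tz":0,"twist":0},{"tx":0,"ty":0,"tz":0,"twist":0},{"tx":0,"ty":0,"tz":0,"twist":0}]}}

```text
t: 7.38
ee_pos: [0.4679, 0.2176, 0.0258]
tcp_rot: [180.0, 0.0, -20.9]
force: [-0.1, -0.8, -3.5]
opening: 0.588
finger_force: 25.0
```

```bash
python3 - <<'E'
from h import *
a=cams.grab_frame('wrist')
b=cams.grab_frame('side')
cv2.imwrite('pics/w4.png',a[:,:,::-1])
cv2.imwrite('pics/g4.png',np.hstack([cv2.resize(a[100:320,130:390],(425,360),interpolation=2),cv2.resize(b[190:300,240:350],(360,360),interpolation=2)])[:,:,::-1])
c=cams.calibration('wrist'); g=a.max(2).astype(int); s=status.read_state(); tcp=s['ee_pos'][:2]
th=np.radians(s['tcp_rot'][2]); R=np.array([[np.cos(th),np.sin(th)],[-np.sin(th),np.cos(th)]])
def loc(uv,z): return ((px2w('wrist',uv,z,c)[:,:2]-tcp)@R.T*1000).round(1).tolist()
for u in (230,260,290):
    r=np.where(g[60:200,u]>90)[0]+60; print('top',u,r[0],loc([(u,r[0]-.5)],.006))
E
```

```text
top 230 112 [[58.1, 19.8]]
top 260 112 [[58.1, 1.1]]
top 290 112 [[58.1, -17.6]]
```

View pics/g4.png

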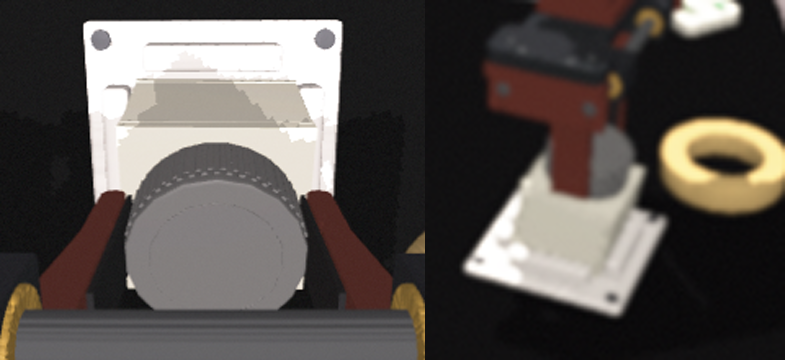

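```bash
cat > fit.py <<'E'
from h import *
from scipy.optimize import least_squares
c=cams.calibration('wrist'); s=status.read_state()
f=192/np.tan(np.radians(c['fovy'])/2);K=np.array([[f,0,c['cx']],[0,f,c['cy']],[0,0,1.]])
# tool-level frame: local x,y at yaw, origin TCP
th=np.radians(s['tcp_rot'][2]); Rz=np.array([[np.cos(th),-np.sin(th),0],[np.sin(th),np.cos(th),0],[0,0,1]])
Ti=np.linalg.inv(np.array(c['T'])); 
def rows(pts):
    w=pts@Rz.T+s['ee_pos']; rv=cv2.Rodrigues(Ti[:3,:3])[0]
    return cv2.projectPoints(w,rv,Ti[:3,3],K,np.array(c['dist_coeffs']))[0].reshape(-1,2)[:,1]
def fit(meas):
    def mod(p):
        x,z,t=p; R=np.array([[np.cos(t),0,np.sin(t)],[0,1,0],[-np.sin(t),0,np.cos(t)]])
        P=np.array([[.03,0,.046],[-.03,0,.046],[.03,0,0]])@R.T+[x,0,z]
        return rows(P)
    r=least_squares(lambda p:(mod(p)-meas),[0,-.019,0]); return r.x,r.cost
for n in ('w2','w3','w4'):
    g=cv2.imread(f'pics/{n}.png').max(2).astype(float)
    L=cv2.GaussianBlur(g,(3,3),0)
    # profiles at columns just inside the body's right/left sides
    for u in (222,300): print(n,u,[(v,int(L[v,u])) for v in range(140,186,2)])
print(s['ee_pos']); 
for m in ([176.4,276,148.9],[168.1,275.5,155.7]): print(m,fit(m))
E
python3 fit.py
```

```text
w2 222 [(140, 253), (142, 254), (144, 254), (146, 254), (148, 251), (150, 247), (152, 247), (154, 197), (156, 178), (158, 165), (160, 165), (162, 165), (164, 165), (166, 163), (168, 164), (170, 224), (172, 244), (174, 244), (176, 244), (178, 244), (180, 244), (182, 244), (184, 244)]
w2 300 [(140, 255), (142, 255), (144, 255), (146, 255), (148, 255), (150, 255), (152, 244), (154, 199), (156, 175), (158, 163), (160, 164), (162, 165), (164, 164), (166, 166), (168, 168), (170, 230), (172, 255), (174, 255), (176, 254), (178, 250), (180, 243), (182, 243), (184, 243)]
w3 222 [(140, 255), (142, 255), (144, 255), (146, 254), (148, 221), (150, 225), (152, 215), (154, 216), (156, 216), (158, 216), (160, 216), (162, 210), (164, 190), (166, 188), (168, 183), (170, 183), (172, 184), (174, 193), (176, 183), (178, 229), (180, 243), (182, 243), (184, 244)]
w3 300 [(140, 254), (142, 254), (144, 255), (146, 254), (148, 233), (150, 234), (152, 212), (154, 213), (156, 215), (158, 216), (160, 216), (162, 216), (164, 216), (166, 217), (168, 218), (170, 218), (172, 206), (174, 193), (176, 193), (178, 221), (180, 243), (182, 243), (184, 243)]
w4 222 [(140, 255), (142, 253), (144, 251), (146, 245), (148, 219), (150, 222), (152, 196), (154, 197), (156, 199), (158, 198), (160, 199), (162, 199), (164, 193), (166, 171), (168, 168), (170, 167), (172, 167), (174, 176), (176, 174), (178, 224), (180, 234), (182, 234), (184, 234)]
w4 300 [(140, 254), (142, 251), (144, 252), (146, 254), (148, 229), (150, 223), (152, 196), (154, 196), (156, 196), (158, 196), (160, 196), (162, 198), (164, 199), (166, 199), (168, 199), (170, 198), (172, 199), (174, 208), (176, 183), (178, 218), (180, 235), (182, 234), (184, 234)]
[0.46799564 0.21758013 0.02593546]
[176.4, 276, 148.9] (array([ 0.00632035, -0.01504855, -0.13200883]), np.float64(2.0194839173657902e-26))
[168.1, 275.5, 155.7] (array([ 0.00032364, -0.01789433,  0.04649224]), np.float64(7.388887756857953e-24))
```

The fit gives a tilt of about 0.13 rad with the bottom wholly inside the pocket. I'll centre it slightly, press down so the floor levels it, then release.

Request:
{"fn": "servo_tool", "kwargs": {"plan": [{"tx":1.6,"ty":0.2,"tz":0,"twist":0},{"tx":0,"ty":0,"tz":-1,"twist":0},{"tx":0.4,"ty":-0.1,"tz":-1,"twist":0},{"tx":0.4,"ty":-0.1,"tz":-0.5,"twist":0},{"tx":0,"ty":0,"tz":0,"twist":0}], "newtons": 8}}

```text
t: 7.9
ee_pos: [0.4712, 0.2179, 0.0242]
tcp_rot: [-180.0, -0.1, -20.9]
force: [0.8, -0.5, 2.5]
opening: 0.589
finger_force: 8.0
```

Request:
{"fn": "servo_tool", "kwargs": {"plan": [{"tx":0,"ty":0,"tz":0,"twist":0},{"tx":0,"ty":0,"tz":0,"twist":0},{"tx":0,"ty":0,"tz":0,"twist":0},{"tx":0,"ty":0,"tz":0,"twist":0},{"tx":0,"ty":0,"tz":0,"twist":0}], "hand": 1}}

```text
t: 8.32
ee_pos: [0.4704, 0.2178, 0.0238]
tcp_rot: [180.0, 0.0, -20.9]
force: [-0.2, -0.1, 0.4]
opening: 0.924
finger_force: 0.0
```

```bash
python3 - <<'E'
from h import *
a=cams.grab_frame('wrist');cv2.imwrite('pics/w5.png',a[:,:,::-1])
for t in ('cap','jar'): print([(np.round(d['at'],4),round(d['p'],2)) for d in finder.mark_of('wrist',t)[:1]])
b=cams.grab_frame('side');cv2.imwrite('pics/s5.png',b[:,:,::-1])
print([(np.round(d['at'],4),round(d['p'],2)) for d in finder.mark_of('side','cap')[:1]])
L=cv2.GaussianBlur(a.max(2).astype(float),(3,3),0)
for u in (222,300): print(u,[(v,int(L[v,u])) for v in range(130,186,2)])
print([(v,int(L[v,212]),int(L[v,310])) for v in range(256,290,2)])
s=status.read_state();print(s['ee_pos'],s['opening'])
E
```

```text
[(array([0.4819, 0.2145, 0.0579]), 0.57)]
[]
[(array([0.4783, 0.215 , 0.0585]), 0.66)]
222 [(130, 215), (132, 236), (134, 255), (136, 255), (138, 255), (140, 255), (142, 255), (144, 255), (146, 251), (148, 179), (150, 157), (152, 155), (154, 149), (156, 151), (158, 166), (160, 228), (162, 254), (164, 255), (166, 255), (168, 250), (170, 240), (172, 240), (174, 240), (176, 240), (178, 240), (180, 239), (182, 239), (184, 232)]
300 [(130, 197), (132, 242), (134, 255), (136, 255), (138, 255), (140, 255), (142, 255), (144, 255), (146, 241), (148, 167), (150, 157), (152, 157), (154, 157), (156, 151), (158, 173), (160, 244), (162, 255), (164, 255), (166, 255), (168, 255), (170, 255), (172, 255), (174, 255), (176, 255), (178, 248), (180, 238), (182, 230), (184, 166)]
[(256, 225, 158), (258, 235, 198), (260, 236, 231), (262, 236, 235), (264, 236, 235), (266, 187, 174), (268, 31, 19), (270, 17, 19), (272, 18, 20), (274, 19, 19), (276, 19, 18), (278, 20, 18), (280, 19, 19), (282, 20, 19), (284, 19, 17), (286, 18, 18), (288, 30, 29)]
[0.47045829 0.21781908 0.02385628] 0.9935841595295168
```

```bash
python3 - <<'E' | tail -6
from fit import *
def P(x,z,t=0):
    R=np.array([[np.cos(t),0,np.sin(t)],[0,1,0],[-np.sin(t),0,np.cos(t)]])
    return np.array([[.03,0,.046],[-.03,0,.046],[.03,0,0]])@R.T+[x,0,z]
r=least_squares(lambda p:rows(P(*p))[:2]-[159.3,266.3],[0,-.019]); print('x,z',r.x, 'bottom z world',r.x[1]+s['ee_pos'][2])
r=least_squares(lambda p:rows(P(p[0],.006-s['ee_pos'][2],p[1]))[:2]-[159.3,266.3],[0,0]); print('x,tilt at z=6mm',r.x)
q=s['ee_pos'];print('jar centre',q+Rz@[r.x[0],0,0])
g=cv2.imread('pics/w5.png').max(2).astype(float)
print(np.where(g[265]>150)[0][[0,-1]],np.where(g[75:150,222]>120)[0][0]+75)
im=cv2.imread('pics/s5.png');w=cv2.imread('pics/w5.png')
cv2.imwrite('pics/g5.png',np.hstack([cv2.resize(w[100:320,130:390],(425,360)),cv2.resize(im[190:300,240:350],(360,360))]))
E
```

```text
[176.4, 276, 148.9] (array([ 0.00631438, -0.01505778, -0.13234542]), np.float64(1.0501316370302109e-26))
[168.1, 275.5, 155.7] (array([ 0.00031862, -0.01790558,  0.04615564]), np.float64(5.906586561511463e-24))
x,z [ 0.0072114  -0.01821456] bottom z world 0.0056417270756626385
x,tilt at z=6mm [ 0.0075711 -0.0055632]
jar centre [0.47753308 0.215123   0.02385628]
[208 426] 116
```

View pics/g5.png

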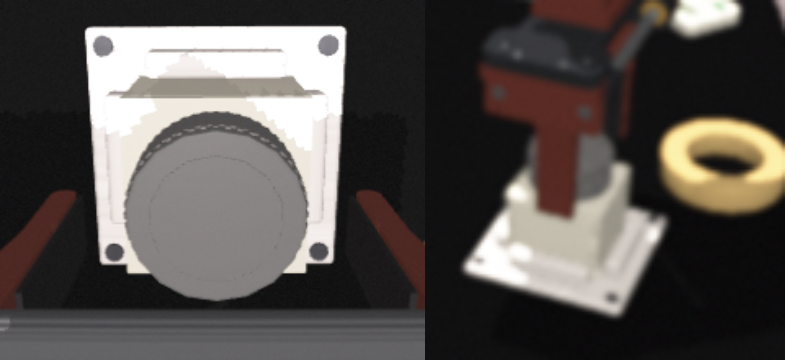

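The jar is seated and level, with base z ≈ 5.6 mm and centre (0.4775, 0.215). Next I rise to the cap and take the first grip.

Request:
{"fn": "servo_tool", "kwargs": {"plan": [{"tx":0,"ty":0,"tz":12,"twist":0},{"tx":3,"ty":-1,"tz":12,"twist":0},{"tx":4,"ty":-1.8,"tz":8.5,"twist":0},{"tx":0,"ty":0,"tz":0,"twist":0},{"tx":0,"ty":0,"tz":0,"twist":0}]}}

```text
t: 8.98
ee_pos: [0.4783, 0.2152, 0.0572]
tcp_rot: [-179.9, -0.1, -20.9]
force: [0.5, -1.1, -0.1]
opening: 1.0
finger_force: 0.0
```

Request:
{"fn": "servo_tool", "kwargs": {"plan": [{"tx":0,"ty":0,"tz":0,"twist":0},{"tx":0,"ty":0,"tz":0,"twist":0},{"tx":0,"ty":0,"tz":0,"twist":0},{"tx":0,"ty":0,"tz":0,"twist":0},{"tx":0,"ty":0,"tz":0,"twist":0},{"tx":0,"ty":0,"tz":0,"twist":0},{"tx":0,"ty":0,"tz":0,"twist":0},{"tx":0,"ty":0,"tz":0,"twist":0},{"tx":0,"ty":0,"tz":0,"twist":0}], "hand": -1, "newtons": 60}}

```text
t: 9.73
ee_pos: [0.4775, 0.215, 0.0564]
tcp_rot: [180.0, 0.0, -20.9]
force: [-0.3, -1.2, 0.2]
opening: 0.354
finger_force: 0.0
```

Request:
{"fn": "servo_tool", "kwargs": {"plan": [{"tx":0,"ty":0,"tz":0,"twist":0},{"tx":0,"ty":0,"tz":0,"twist":0},{"tx":0,"ty":0,"tz":0,"twist":0}]}}

```text
t: 9.98
ee_pos: [0.4775, 0.215, 0.0564]
tcp_rot: [-180.0, -0.0, -20.9]
force: [-0.8, -0.9, -0.2]
opening: 0.126
finger_force: 0.0
```

```bash
python3 - <<'E'
from h import *
a={n:cams.grab_frame(n) for n in ('wrist','side')}
for n in a:
  cv2.imwrite(f'pics/{n}6.png',a[n][:,:,::-1])
  for t in ('cap','jar'): print(n,t,[(np.round(d['at'],4),round(d['p'],2)) for d in finder.mark_of(n,t)[:1]])
s=status.read_state();print(s['ee_pos'],s['opening'],s['finger_force'])
cv2.imwrite('pics/g6.png',np.hstack([cv2.resize(a['wrist'][100:340,110:410],(450,360),interpolation=2),cv2.resize(a['side'][170:290,240:355],(345,360),interpolation=2)])[:,:,::-1])
E
```

```text
wrist cap [(array([0.481 , 0.2136, 0.0556]), 0.76)]
wrist jar []
side cap [(array([0.4772, 0.214 , 0.0571]), 0.57)]
side jar [(array([0.4766, 0.2202, 0.0034]), 0.93)]
[0.47744757 0.21500281 0.05635469] 0.0056244555977848715 0.0
```

View pics/g6.png

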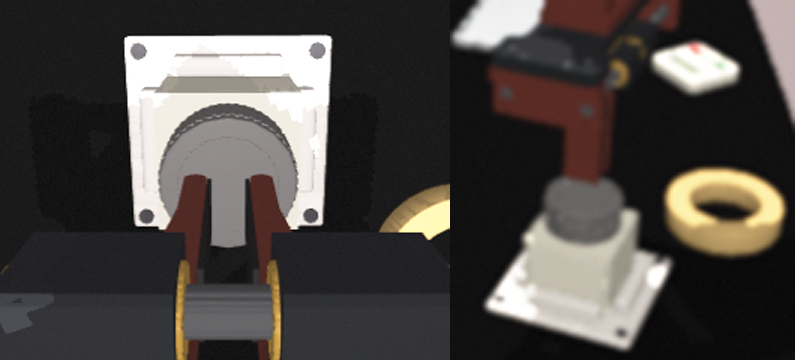

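The last picture shows the shut fingers ending above the cap top, tips at about (200,180) and (255,180). So the real fingertips sit roughly 21–27 mm above the reported TCP, which also explains the weak grip on the jar. I'll reopen and grip with the reported TCP at about z = 0.034.

Request:
{"fn": "servo_tool", "kwargs": {"plan": [{"tx":0,"ty":0,"tz":5,"twist":0},{"tx":0,"ty":0,"tz":0,"twist":0},{"tx":0,"ty":0,"tz":0,"twist":0},{"tx":0,"ty":0,"tz":0,"twist":0},{"tx":0,"ty":0,"tz":0,"twist":0},{"tx":0,"ty":0,"tz":0,"twist":0},{"tx":0,"ty":0,"tz":0,"twist":0},{"tx":0,"ty":0,"tz":0,"twist":0},{"tx":0,"ty":0,"tz":0,"twist":0},{"tx":0,"ty":0,"tz":0,"twist":0},{"tx":0,"ty":0,"tz":0,"twist":0},{"tx":0,"ty":0,"tz":0,"twist":0}], "hand": 1}}

```text
t: 11.28
ee_pos: [0.4775, 0.215, 0.0614]
tcp_rot: [180.0, -0.0, -20.9]
force: [-0.2, 0.0, 0.6]
opening: 0.876
finger_force: 0.0
```

Request:
{"fn": "servo_tool", "kwargs": {"plan": [{"tx":0,"ty":0,"tz":-7,"twist":0},{"tx":0,"ty":0,"tz":-7,"twist":0},{"tx":0,"ty":0,"tz":-7,"twist":0},{"tx":0,"ty":0,"tz":-6,"twist":0},{"tx":0,"ty":0,"tz":0,"twist":0},{"tx":0,"ty":0,"tz":0,"twist":0}]}}

```text
t: 11.78
ee_pos: [0.477, 0.2148, 0.0336]
tcp_rot: [179.9, 0.1, -20.9]
force: [-0.0, -0.1, 0.4]
opening: 0.999
finger_force: 0.0
```

Request:
{"fn": "servo_tool", "kwargs": {"plan": [{"tx":0,"ty":0,"tz":0,"twist":0},{"tx":0,"ty":0,"tz":0,"twist":0},{"tx":0,"ty":0,"tz":0,"twist":0},{"tx":0,"ty":0,"tz":0,"twist":0},{"tx":0,"ty":0,"tz":0,"twist":0},{"tx":0,"ty":0,"tz":0,"twist":0},{"tx":0,"ty":0,"tz":0,"twist":0},{"tx":0,"ty":0,"tz":0,"twist":0},{"tx":0,"ty":0,"tz":0,"twist":0}], "hand": -1, "newtons": 60}}

```text
t: 12.53
ee_pos: [0.4776, 0.215, 0.0346]
tcp_rot: [-180.0, -0.0, -20.9]
force: [-0.5, -0.8, 2.7]
opening: 0.573
finger_force: 60.0
```

The opening of 0.573 × 88 ≈ 50 mm matches the 52 mm cap, so the jar was also carried by its cap. The grip is firm at 60 N. First twist:

Request:
{"fn": "servo_tool", "kwargs": {"plan": [{"tx":0,"ty":0,"tz":0.1,"twist":7},{"tx":0,"ty":0,"tz":0.1,"twist":7},{"tx":0,"ty":0,"tz":0.1,"twist":7},{"tx":0,"ty":0,"tz":0.1,"twist":7},{"tx":0,"ty":0,"tz":0.15,"twist":7},{"tx":0,"ty":0,"tz":0.15,"twist":7},{"tx":0,"ty":0,"tz":0.15,"twist":7},{"tx":0,"ty":0,"tz":0.15,"twist":7},{"tx":0,"ty":0,"tz":0.15,"twist":7},{"tx":0,"ty":0,"tz":0.15,"twist":7},{"tx":0,"ty":0,"tz":0.15,"twist":7},{"tx":0,"ty":0,"tz":0.15,"twist":7}]}}

```text
t: 13.53
ee_pos: [0.4772, 0.2149, 0.0358]
tcp_rot: [-180.0, 0.0, 63.5]
force: [0.1, 0.8, -0.5]
opening: 0.568
finger_force: 60.0
```

```bash
python3 - <<'E'
from h import *
s=status.read_state();print(s['ee_pos'],s['tcp_rot'],s['force'],s['moment'],s['joint_pos'][5],s['opening'])
E
```

```text
[0.4771689  0.21489037 0.03576984] [-1.79978512e+02  2.34442402e-02  6.34821960e+01] [ 0.09799793  0.78039606 -0.52867524] [-0.01831349 -0.04399668  0.01297246] 49.45695564667352 0.5684311724052539
```

Request:
{"fn": "servo_tool", "kwargs": {"plan": [{"tx":0,"ty":0,"tz":0,"twist":0},{"tx":0,"ty":0,"tz":0,"twist":0},{"tx":0,"ty":0,"tz":0,"twist":0},{"tx":0,"ty":0,"tz":0,"twist":-7},{"tx":0,"ty":0,"tz":0,"twist":-7},{"tx":0,"ty":0,"tz":0,"twist":-7},{"tx":0,"ty":0,"tz":0,"twist":-7},{"tx":0,"ty":0,"tz":0,"twist":-7},{"tx":0,"ty":0,"tz":0,"twist":-7},{"tx":0,"ty":0,"tz":0,"twist":-7},{"tx":0,"ty":0,"tz":0,"twist":-7},{"tx":0,"ty":0,"tz":0,"twist":-7}], "hand": 0.7}}

```text
t: 14.53
ee_pos: [0.4775, 0.215, 0.036]
tcp_rot: [-180.0, -0.0, -0.4]
force: [0.1, 0.5, -0.2]
opening: 0.852
finger_force: 0.0
```

Request:
{"fn": "servo_tool", "kwargs": {"plan": [{"tx":0,"ty":0,"tz":-0.4,"twist":-7},{"tx":0,"ty":0,"tz":0,"twist":-7},{"tx":0,"ty":0,"tz":0,"twist":-7},{"tx":0,"ty":0,"tz":0,"twist":0}]}}

```text
t: 14.87
ee_pos: [0.4775, 0.215, 0.0356]
tcp_rot: [-180.0, 0.0, -21.3]
force: [-0.1, -0.2, 0.5]
opening: 0.847
finger_force: 0.0
```

Request:
{"fn": "servo_tool", "kwargs": {"plan": [{"tx":0,"ty":0,"tz":0,"twist":0},{"tx":0,"ty":0,"tz":0,"twist":0},{"tx":0,"ty":0,"tz":0,"twist":0},{"tx":0,"ty":0,"tz":0,"twist":0},{"tx":0,"ty":0,"tz":0,"twist":0},{"tx":0,"ty":0,"tz":0,"twist":0}], "hand": -1}}

```text
t: 15.37
ee_pos: [0.4775, 0.215, 0.0356]
tcp_rot: [180.0, 0.0, -20.8]
force: [0.2, -0.4, 0.6]
opening: 0.568
finger_force: 60.0
```

Request:
{"fn": "servo_tool", "kwargs": {"plan": [{"tx":0,"ty":0,"tz":0.25,"twist":7},{"tx":0,"ty":0,"tz":0.25,"twist":7},{"tx":0,"ty":0,"tz":0.25,"twist":7},{"tx":0,"ty":0,"tz":0.25,"twist":7},{"tx":0,"ty":0,"tz":0.25,"twist":7},{"tx":0,"ty":0,"tz":0.25,"twist":7},{"tx":0,"ty":0,"tz":0.25,"twist":7},{"tx":0,"ty":0,"tz":0.25,"twist":7},{"tx":0,"ty":0,"tz":0.25,"twist":7},{"tx":0,"ty":0,"tz":0.25,"twist":7},{"tx":0,"ty":0,"tz":0.25,"twist":7},{"tx":0,"ty":0,"tz":0.25,"twist":7}]}}

```text
t: 16.37
ee_pos: [0.4774, 0.215, 0.0385]
tcp_rot: [-180.0, 0.0, 63.5]
force: [0.2, -0.2, 0.4]
opening: 0.566
finger_force: 60.0
```

Request:
{"fn": "servo_tool", "kwargs": {"plan": [{"tx":0,"ty":0,"tz":0,"twist":0},{"tx":0,"ty":0,"tz":0,"twist":0},{"tx":0,"ty":0,"tz":0,"twist":0},{"tx":0,"ty":0,"tz":0,"twist":-7},{"tx":0,"ty":0,"tz":0,"twist":-7},{"tx":0,"ty":0,"tz":0,"twist":-7},{"tx":0,"ty":0,"tz":0,"twist":-7},{"tx":0,"ty":0,"tz":0,"twist":-7},{"tx":0,"ty":0,"tz":0,"twist":-7},{"tx":0,"ty":0,"tz":0,"twist":-7},{"tx":0,"ty":0,"tz":0,"twist":-7},{"tx":0,"ty":0,"tz":0,"twist":-7}], "hand": 0.7}}

```text
t: 17.37
ee_pos: [0.4775, 0.215, 0.0386]
tcp_rot: [-180.0, -0.0, -0.4]
force: [0.7, -0.4, -0.8]
opening: 0.848
finger_force: 0.0
```

Request:
{"fn": "servo_tool", "kwargs": {"plan": [{"tx":0,"ty":0,"tz":-0.6,"twist":-7},{"tx":0,"ty":0,"tz":0,"twist":-7},{"tx":0,"ty":0,"tz":0,"twist":-7},{"tx":0,"ty":0,"tz":0,"twist":0}]}}

```text
t: 17.7
ee_pos: [0.4774, 0.215, 0.0379]
tcp_rot: [180.0, 0.0, -21.3]
force: [0.1, -0.0, 0.7]
opening: 0.848
finger_force: 0.0
```

```bash
cat > capz.py <<'E'
from h import *
def meas(im):
    # dark-grey cap top on lighter body: row-wise extent near the cap's widest rows
    L=im.max(2).astype(int); out=[]
    for v in range(195,262,3):
        r=L[v,150:380]; ok=np.abs(r-np.median(L[225:240,240:280]))<22
        i=np.where(ok)[0]
        out.append((v,i[0]+150,i[-1]+150,i[-1]-i[0]+1))
    return out
if __name__=='__main__':
    a=cams.grab_frame('wrist');cv2.imwrite('pics/w7.png',a[:,:,::-1]); s=status.read_state()
    print('before',meas(cv2.imread('pics/w5.png'))[::2]); print('now',s['ee_pos'],meas(a)[::2])
    for n in ('wrist','top'):
        if n=='top': cams.grab_frame(n)
        print(n,[(np.round(d['at'],4),round(d['p'],2)) for d in finder.mark_of(n,'cap')[:1]])
    cams.grab_frame('side'); print([(np.round(d['at'],4),round(d['p'],2)) for d in finder.mark_of('side','cap')[:1]])
E
python3 capz.py
```

```text
before [(195, np.int64(216), np.int64(337), np.int64(122)), (201, np.int64(187), np.int64(305), np.int64(119)), (207, np.int64(213), np.int64(310), np.int64(98)), (213, np.int64(211), np.int64(313), np.int64(103)), (219, np.int64(188), np.int64(315), np.int64(128)), (225, np.int64(206), np.int64(316), np.int64(111)), (231, np.int64(206), np.int64(318), np.int64(113)), (237, np.int64(207), np.int64(316), np.int64(110)), (243, np.int64(208), np.int64(316), np.int64(109)), (249, np.int64(190), np.int64(328), np.int64(139)), (255, np.int64(214), np.int64(330), np.int64(117)), (261, np.int64(193), np.int64(306), np.int64(114))]
now [0.47748342 0.21498421 0.03796789] [(195, np.int64(191), np.int64(278), np.int64(88)), (201, np.int64(221), np.int64(332), np.int64(112)), (207, np.int64(218), np.int64(306), np.int64(89)), (213, np.int64(216), np.int64(304), np.int64(89)), (219, np.int64(214), np.int64(331), np.int64(118)), (225, np.int64(193), np.int64(313), np.int64(121)), (231, np.int64(211), np.int64(312), np.int64(102)), (237, np.int64(210), np.int64(312), np.int64(103)), (243, np.int64(211), np.int64(330), np.int64(120)), (249, np.int64(212), np.int64(323), np.int64(112)), (255, np.int64(195), np.int64(326), np.int64(132)), (261, np.int64(196), np.int64(306), np.int64(111))]
wrist [(array([0.48  , 0.2153, 0.0597]), 0.66)]
top [(array([ 0.3687,  0.1244, -0.0005]), 0.56)]
[(array([0.4769, 0.2148, 0.0636]), 0.77)]
```

```bash
python3 - <<'E'
from h import *
c=cams.calibration('wrist'); s=status.read_state(); f=192/np.tan(np.radians(c['fovy'])/2);K=np.array([[f,0,c['cx']],[0,f,c['cy']],[0,0,1.]])
t=np.linspace(0,2*np.pi,720)
def proj(z,dT):
    T=np.array(c['T']).copy(); T[:3,3]+=dT; Ti=np.linalg.inv(T)
    P=np.c_[.4775+.026*np.cos(t),.215+.026*np.sin(t),np.full(720,z)]
    u=cv2.projectPoints(P,cv2.Rodrigues(Ti[:3,:3])[0],Ti[:3,3],K,c['dist_coeffs'])[0].reshape(-1,2)
    return u.min(0).round(1),u.max(0).round(1),(u[:,0].max()-u[:,0].min()).round(1)
d5=np.array([.47046,.21782,.02386])-s['ee_pos']
print('w5 .077',proj(.077,d5))
for z in (.077,.079,.0806,.083): print('w7',z,proj(z,np.zeros(3)))
for n in ('w5','w7'):
    L=cv2.imread(f'pics/{n}.png').max(2).astype(int)
    print(n,L[228,200:222].tolist(),L[228,305:325].tolist()); print(L[262:292,262].tolist(), [L[v,262] for v in range(165,200,1)])
E
```

```text
w5 .077 (array([205. , 178.8]), array([318.8, 284.3]), np.float64(113.8))
w7 0.077 (array([209.9, 186.7]), array([313.4, 282.4]), np.float64(103.5))
w7 0.079 (array([209.3, 187.8]), array([314. , 284.4]), np.float64(104.7))
w7 0.0806 (array([208.8, 188.7]), array([314.5, 286.1]), np.float64(105.6))
w7 0.083 (array([208.1, 190.1]), array([315.2, 288.7]), np.float64(107.1))
w5 [240, 241, 241, 242, 241, 239, 179, 132, 134, 137, 136, 137, 136, 136, 136, 137, 138, 138, 137, 137, 138, 132] [135, 135, 136, 136, 136, 136, 137, 136, 136, 137, 135, 131, 103, 225, 239, 241, 240, 239, 238, 238]
[135, 136, 135, 134, 133, 133, 134, 133, 133, 130, 132, 133, 132, 134, 133, 134, 132, 134, 133, 134, 132, 112, 26, 21, 26, 23, 31, 45, 57, 61] [np.int64(240), np.int64(240), np.int64(238), np.int64(79), np.int64(80), np.int64(82), np.int64(81), np.int64(80), np.int64(81), np.int64(81), np.int64(82), np.int64(82), np.int64(138), np.int64(83), np.int64(94), np.int64(133), np.int64(146), np.int64(145), np.int64(145), np.int64(144), np.int64(145), np.int64(144), np.int64(143), np.int64(144), np.int64(145), np
[... 323 characters left out ...]
245, 244, 243, 242, 236, 230, 223, 241]
[140, 142, 139, 138, 140, 140, 138, 140, 139, 140, 139, 140, 139, 143, 139, 138, 139, 139, 137, 138, 138, 138, 137, 136, 116, 29, 34, 47, 60, 64] [np.int64(152), np.int64(154), np.int64(150), np.int64(159), np.int64(188), np.int64(244), np.int64(244), np.int64(244), np.int64(244), np.int64(244), np.int64(244), np.int64(243), np.int64(243), np.int64(242), np.int64(171), np.int64(84), np.int64(83), np.int64(84), np.int64(83), np.int64(83), np.int64(84), np.int64(82), np.int64(98), np.int64(120), np.int64(86), np.int64(76), np.int64(91), np.int64(100), np.int64(152), np.int64(150), np.int64(149), np.int64(150), np.int64(148), np.int64(147), np.int64(149)]
```

The near cap edge at row 286.5 corresponds to a rise of about 3.6 mm, which is what 168° gives, so there was no slip. Strokes three and four follow.

Request:
{"fn": "servo_tool", "kwargs": {"plan": [{"tx":0,"ty":0,"tz":0,"twist":0},{"tx":0,"ty":0,"tz":0,"twist":0},{"tx":0,"ty":0,"tz":0,"twist":0},{"tx":0,"ty":0,"tz":0,"twist":0},{"tx":0,"ty":0,"tz":0,"twist":0},{"tx":0,"ty":0,"tz":0,"twist":0}], "hand": -1}}

```text
t: 18.5
ee_pos: [0.4775, 0.215, 0.038]
tcp_rot: [-180.0, -0.0, -20.9]
force: [0.7, -0.2, -0.2]
opening: 0.573
finger_force: 60.0
```

Request:
{"fn": "servo_tool", "kwargs": {"plan": [{"tx":0,"ty":0,"tz":0.3,"twist":7},{"tx":0,"ty":0,"tz":0.3,"twist":7},{"tx":0,"ty":0,"tz":0.3,"twist":7},{"tx":0,"ty":0,"tz":0.25,"twist":7},{"tx":0,"ty":0,"tz":0.25,"twist":7},{"tx":0,"ty":0,"tz":0.25,"twist":7},{"tx":0,"ty":0,"tz":0.25,"twist":7},{"tx":0,"ty":0,"tz":0.25,"twist":7},{"tx":0,"ty":0,"tz":0.25,"twist":7},{"tx":0,"ty":0,"tz":0.25,"twist":7}]}}

```text
t: 19.33
ee_pos: [0.4774, 0.215, 0.0406]
tcp_rot: [-180.0, 0.0, 49.5]
force: [0.1, 0.3, 0.8]
opening: 0.571
finger_force: 60.0
```

Request:
{"fn": "servo_tool", "kwargs": {"plan": [{"tx":0,"ty":0,"tz":0,"twist":0},{"tx":0,"ty":0,"tz":0,"twist":0},{"tx":0,"ty":0,"tz":0,"twist":0},{"tx":0,"ty":0,"tz":0,"twist":-7},{"tx":0,"ty":0,"tz":0,"twist":-7},{"tx":0,"ty":0,"tz":0,"twist":-7},{"tx":0,"ty":0,"tz":0,"twist":-7},{"tx":0,"ty":0,"tz":0,"twist":-7},{"tx":0,"ty":0,"tz":0,"twist":-7},{"tx":0,"ty":0,"tz":0,"twist":-7},{"tx":0,"ty":0,"tz":0,"twist":-7},{"tx":0,"ty":0,"tz":-0.4,"twist":-7}], "hand": 0.7}}

```text
t: 20.33
ee_pos: [0.4775, 0.215, 0.0403]
tcp_rot: [-180.0, -0.0, -14.4]
force: [-0.0, 0.2, 0.5]
opening: 0.848
finger_force: 0.0
```

Request:
{"fn": "servo_tool", "kwargs": {"plan": [{"tx":0,"ty":0,"tz":0,"twist":-7},{"tx":0,"ty":0,"tz":0,"twist":0},{"tx":0,"ty":0,"tz":0,"twist":0}]}}

```text
t: 20.58
ee_pos: [0.4775, 0.215, 0.0402]
tcp_rot: [180.0, 0.0, -20.7]
force: [-0.2, 0.6, 0.1]
opening: 0.847
finger_force: 0.0
```

Request:
{"fn": "servo_tool", "kwargs": {"plan": [{"tx":0,"ty":0,"tz":0,"twist":0},{"tx":0,"ty":0,"tz":0,"twist":0},{"tx":0,"ty":0,"tz":0,"twist":0},{"tx":0,"ty":0,"tz":0,"twist":0},{"tx":0,"ty":0,"tz":0,"twist":0},{"tx":0,"ty":0,"tz":0,"twist":0}], "hand": -1}}

```text
t: 21.08
ee_pos: [0.4775, 0.215, 0.0402]
tcp_rot: [-180.0, -0.0, -20.8]
force: [-0.4, -0.0, -0.2]
opening: 0.567
finger_force: 60.0
```

Request:
{"fn": "servo_tool", "kwargs": {"plan": [{"tx":0,"ty":0,"tz":0.3,"twist":7},{"tx":0,"ty":0,"tz":0.3,"twist":7},{"tx":0,"ty":0,"tz":0.3,"twist":7},{"tx":0,"ty":0,"tz":0.25,"twist":7},{"tx":0,"ty":0,"tz":0.25,"twist":7},{"tx":0,"ty":0,"tz":0.25,"twist":7},{"tx":0,"ty":0,"tz":0.25,"twist":7},{"tx":0,"ty":0,"tz":0.25,"twist":7},{"tx":0,"ty":0,"tz":0.25,"twist":7},{"tx":0,"ty":0,"tz":0.25,"twist":7},{"tx":0,"ty":0,"tz":0.25,"twist":7},{"tx":0,"ty":0,"tz":0.25,"twist":7}]}}

```text
t: 22.08
ee_pos: [0.4774, 0.215, 0.0433]
tcp_rot: [-180.0, 0.0, 63.5]
force: [0.1, -0.3, 0.3]
opening: 0.572
finger_force: 60.0
```

Request:
{"fn": "servo_tool", "kwargs": {"plan": [{"tx":0,"ty":0,"tz":1,"twist":0},{"tx":0,"ty":0,"tz":1,"twist":0},{"tx":0,"ty":0,"tz":1,"twist":0},{"tx":0,"ty":0,"tz":0,"twist":0},{"tx":0,"ty":0,"tz":0,"twist":0}]}}

```text
t: 22.5
ee_pos: [0.4775, 0.215, 0.0465]
tcp_rot: [180.0, -0.0, 63.0]
force: [0.5, 0.3, -0.2]
opening: 0.57
finger_force: 60.0
```

Request:
{"fn": "servo_tool", "kwargs": {"plan": [{"tx":0,"ty":0,"tz":12,"twist":0},{"tx":0,"ty":0,"tz":20,"twist":0},{"tx":0,"ty":0,"tz":22,"twist":0},{"tx":0,"ty":-15,"tz":0,"twist":0},{"tx":2,"ty":-30,"tz":0,"twist":0},{"tx":3,"ty":-39,"tz":0,"twist":0},{"tx":4,"ty":-39,"tz":0,"twist":0},{"tx":4,"ty":-39,"tz":0,"twist":0},{"tx":4,"ty":-39,"tz":0,"twist":0},{"tx":4,"ty":-39,"tz":0,"twist":0},{"tx":4,"ty":-39,"tz":0,"twist":0},{"tx":4,"ty":-39,"tz":0,"twist":0}]}}

```text
t: 23.5
ee_pos: [0.5062, -0.105, 0.1005]
tcp_rot: [180.0, -0.0, 63.1]
force: [1.5, 0.4, -0.3]
opening: 0.568
finger_force: 60.0
```

Request:
{"fn": "servo_tool", "kwargs": {"plan": [{"tx":3,"ty":-39,"tz":0,"twist":0},{"tx":0,"ty":-39,"tz":0,"twist":0},{"tx":0,"ty":-30,"tz":0,"twist":0},{"tx":0,"ty":-10,"tz":0,"twist":0},{"tx":0,"ty":0,"tz":0,"twist":0},{"tx":0,"ty":0,"tz":0,"twist":0}]}}

```text
t: 24.0
ee_pos: [0.509, -0.2205, 0.1001]
tcp_rot: [-179.9, -0.0, 63.0]
force: [0.0, 0.7, -1.6]
opening: 0.57
finger_force: 60.0
```

```bash
python3 - <<'E'
from h import *
s=status.read_state();print(s['ee_pos'],s['tcp_rot'],s['opening'])
for n in ('side','top','wrist'):
    a=cams.grab_frame(n);cv2.imwrite(f'pics/{n}8.png',a[:,:,::-1])
    for t in ('cap','tray','jar'): print(n,t,[(np.round(d['at'],4),round(d['p'],2)) for d in finder.mark_of(n,t)[:2]])
E
```

```text
[ 0.50901601 -0.22054472  0.10009069] [-1.79945470e+02 -1.82967733e-02  6.30368565e+01] 0.5700741316875023
side cap [(array([ 0.5065, -0.2202,  0.1234]), 0.72), (array([0.7198, 0.1493, 0.    ]), 0.61)]
side tray [(array([ 0.5104, -0.22  ,  0.0009]), 0.78)]
side jar [(array([0.4769, 0.2158, 0.0029]), 0.8), (array([ 0.5081, -0.2222,  0.1214]), 0.32)]
top cap [(array([ 0.5092, -0.2212,  0.1224]), 0.72)]
top tray [(array([ 0.5115, -0.2224, -0.003 ]), 0.89)]
top jar [(array([0.4793, 0.2106, 0.0037]), 0.89)]
wrist cap [(array([ 0.5119, -0.2221,  0.1205]), 0.87)]
wrist tray [(array([ 0.5087, -0.223 ,  0.0013]), 0.65)]
wrist jar []
```

Both cameras put the cap in the grip at z ≈ 0.121, over the tray centre, with the jar still in the holder. I'll lower it now: about 116 mm to the floor, slowly at the end.

Request:
{"fn": "servo_tool", "kwargs": {"plan": [{"tx":0,"ty":0,"tz":-25,"twist":0},{"tx":0,"ty":0,"tz":-30,"twist":0},{"tx":0,"ty":0,"tz":-25,"twist":0},{"tx":0,"ty":0,"tz":-15,"twist":0},{"tx":0,"ty":0,"tz":-8,"twist":0},{"tx":0,"ty":0,"tz":-6,"twist":0},{"tx":0,"ty":0,"tz":-3,"twist":0},{"tx":0,"ty":0,"tz":0,"twist":0},{"tx":0,"ty":0,"tz":0,"twist":0}], "newtons": 25}}

```text
t: 25.35
ee_pos: [0.5101, -0.2213, -0.0109]
tcp_rot: [179.9, -0.0, 63.1]
force: [-0.5, -0.8, -0.1]
opening: 0.582
finger_force: 25.0
```

Request:
{"fn": "servo_tool", "kwargs": {"plan": [{"tx":0,"ty":0,"tz":-1.5,"twist":0},{"tx":0,"ty":0,"tz":-1,"twist":0},{"tx":0,"ty":0,"tz":-1,"twist":0},{"tx":0,"ty":0,"tz":0,"twist":0}]}}

```text
t: 25.68
ee_pos: [0.5095, -0.2211, -0.015]
tcp_rot: [180.0, -0.0, 63.1]
force: [-0.6, -0.5, -1.1]
opening: 0.578
finger_force: 25.0
```

Request:
{"fn": "servo_tool", "kwargs": {"plan": [{"tx":0,"ty":0,"tz":-0.7,"twist":0},{"tx":0,"ty":0,"tz":-0.7,"twist":0},{"tx":0,"ty":0,"tz":0,"twist":0},{"tx":0,"ty":0,"tz":0,"twist":0}], "newtons": 10}}

```text
t: 26.02
ee_pos: [0.5095, -0.221, -0.0166]
tcp_rot: [-180.0, -0.0, 63.1]
force: [1.0, 0.2, -0.7]
opening: 0.585
finger_force: 10.0
```

Request:
{"fn": "servo_tool", "kwargs": {"plan": [{"tx":0,"ty":0,"tz":-0.6,"twist":0},{"tx":0,"ty":0,"tz":-0.6,"twist":0},{"tx":0,"ty":0,"tz":0,"twist":0},{"tx":0,"ty":0,"tz":0,"twist":0}]}}

```text
t: 26.35
ee_pos: [0.5095, -0.221, -0.0169]
tcp_rot: [180.0, -0.0, 63.1]
force: [-2.8, 0.4, 10.0]
opening: 0.584
finger_force: 10.0
```

Request:
{"fn": "servo_tool", "kwargs": {"plan": [{"tx":0,"ty":0,"tz":0,"twist":0},{"tx":0,"ty":0,"tz":0,"twist":0},{"tx":0,"ty":0,"tz":0,"twist":0},{"tx":0,"ty":0,"tz":0,"twist":0},{"tx":0,"ty":0,"tz":0,"twist":0},{"tx":0,"ty":0,"tz":10,"twist":0},{"tx":0,"ty":0,"tz":25,"twist":0},{"tx":0,"ty":0,"tz":35,"twist":0},{"tx":0,"ty":0,"tz":35,"twist":0},{"tx":0,"ty":0,"tz":20,"twist":0},{"tx":0,"ty":0,"tz":0,"twist":0},{"tx":0,"ty":0,"tz":0,"twist":0}], "hand": 1}}

```text
t: 27.35
ee_pos: [0.5103, -0.2214, 0.1089]
tcp_rot: [179.8, -0.0, 63.1]
force: [0.5, 0.2, -1.2]
opening: 1.003
finger_force: 0.0
```

```bash
python3 - <<'E'
from h import *
s=status.read_state();print(s['ee_pos'],s['tcp_rot'],s['opening'],s['force'])
for n in ('side','top','wrist'):
    a=cams.grab_frame(n);cv2.imwrite(f'pics/{n}9.png',a[:,:,::-1])
    for t in ('cap','tray','jar'): print(n,t,[(np.round(d['at'],4),round(d['p'],2)) for d in finder.mark_of(n,t)[:1]])
# cap outline in the wrist picture, lifted onto the top plane z=.026
c=cams.calibration('wrist'); g=a.max(2); T=np.array(c['T'])
e=cv2.Canny(cv2.GaussianBlur(g,(3,3),0),40,120)
for q in cv2.findContours(((g>60)&(g<175)).astype(np.uint8),0,1)[0]:
    if cv2.contourArea(q)>1500:
        w=px2w('wrist',cv2.convexHull(q).reshape(-1,2),.026,c)[:,:2]*1000
        print(cv2.boundingRect(q),[np.round(v,1) for v in cv2.minEnclosingCircle(w.astype(np.float32))], np.round(cv2.minAreaRect(w.astype(np.float32))[1],1))
E
```

```text
[ 0.51027432 -0.22137749  0.10887459] [ 1.79817245e+02 -6.85395892e-03  6.31347467e+01] 1.0034024553564291 [ 0.47385903  0.18568946 -1.15719412]
side cap [(array([ 0.5086, -0.2185,  0.0076]), 0.73)]
side tray [(array([0.4791, 0.2166, 0.0073]), 0.69)]
side jar [(array([0.4811, 0.2208, 0.0038]), 0.65)]
top cap [(array([ 0.5135, -0.2204, -0.0018]), 0.65)]
top tray []
top jar [(array([0.4781, 0.2111, 0.0052]), 0.87)]
wrist cap [(array([ 0.5125, -0.2202,  0.0053]), 0.61)]
wrist tray []
wrist jar []
(233, 358, 279, 22) [array([ 515.2, -455.2]), np.float64(140.9)] [ 24.2 281.8]
(42, 273, 441, 70) [array([ 440.7, -353.4]), np.float64(211.4)] [ 75.6 422.8]
(86, 217, 83, 72) [array([ 368.8, -226.5]), np.float64(53.4)] [106.6  22.3]
(350, 198, 88, 90) [array([ 587.6, -327.3]), np.float64(60.8)] [ 23.2 121.6]
(159, 69, 191, 196) [array([ 511.8, -217. ]), np.float64(96.7)] [138.8 141.6]
```

```bash
python3 -c "
from rig import ticket
print(ticket.sign_off())"
```

```text
the job is handed in; nothing more can be done
None
```

I handed the job in at about 27.5 s; no verdict came back. The cap unscrewed in four regripped twists (about 322°) and was set down near the tray's centre, and the jar stands in its holder. I confirmed that from contact forces and network position estimates, not a final picture. On the way in, the jar tilted about 0.13–0.2 rad (limit 0.35) before it seated level.

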